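# Dose one tin from the portion wheel into the pan

## Robot

A 6-joint arm with a two-finger parallel gripper is mounted at the origin on the work surface. World frame = base frame: x ahead of the robot, y to its left, z up, the work surface at z = 0. Lengths are in m, angles in degrees, forces in N, time in s.
With the tool pointing down it reaches from about 0.325 to 0.85 m from the base axis. Payload 15.5 kg.
Tool frame: the origin (TCP) lies midway between the tips of the shut fingers; the grasp point (between the pads) lies 19 mm behind it; y points along the fingers, x is the direction in which the jaws open and shut, and the axes are right-handed (so a half turn about y gives the same grasp; the last joint's range is limited). The gripper opens to 91 mm and grips with 3 to 60 N. Pads are 32 mm wide; open, the fingers measure 118 mm over their backs; the gripper's body (76 mm by 178 mm) begins 60 mm behind the grasp point.
Start: joints at [68.44, 28.281, 77.091, -0, 74.628, -5.472], TCP at [0.173, 0.601, 0.214] pointing down, gripper open.
Joint ranges: [-166.48, 166.48], [-47.26, 123.95], [12.59, 153.08], [-70.14, 250.14], [6.76, 159.57], [-176.63, 176.63]. Speed limits (degrees/s): [108.29, 108.29, 147.25, 172.46, 172.46, 172.46].

## Interface

Orientations are given as a 3x3 rotation matrix whose columns are the frame's x, y, z axes.
In Python, from bench import ctrl gives the robot as it stands. The module is installed in compiled form; this text tells all that it offers. Calls block until the motion is done:
- ctrl.goto(position, orientation): joint-space move of the TCP to a pose.
- ctrl.move_l(position, vel=0.15, ori=None, contact_N=None): straight line of the TCP; ori=None keeps the orientation; vel is the mean speed in m/s. With contact_N (N) it stops when the force on the tool has changed by that much, and returns True; else False.
- ctrl.movej(angles): joint-space move.
- ctrl.command_gripper(opening): opening from 0.0 (shut) to 1.0 (fully open); the grip force is fixed at half the most; returns when the fingers have stopped.
- ctrl.sleep(seconds).
- ctrl.ik(position, orientation): joint angles nearest the present ones, or None.
- ctrl.read_camera(name): name is "scene" or "side" or "wrist"; returns the picture (384x512x3 uint8, blue, green, red); there is no depth.
- ctrl.camera_params(name): a dict with "fx", "fy", "cx", "cy" (pixels), "pose" (4x4, takes a point from camera to world coordinates); the wrist camera has in their place "T_tool_cam" (4x4, takes a point from camera to tool coordinates, whose origin is the TCP and whose axes are the tool frame's). Camera axes: x right, y up, looking along -z (the intrinsics and any distortion apply to the point x, -y, -z); pixel columns grow to the right and rows downward; lengths in m; the calibration is good to about 2 mm. A picture is of the moment at which its call begins: read the wrist's pose just before it. camera_params takes no time and is no camera call.
A pose or a line that the arm cannot do raises ctrl.MotionError and nothing moves.
- ctrl.sign_off(): hands the job in, once; it reports no verdict.
Readings, each from a call of its own:
- ctrl.current_t(): time.
- ctrl.current_q(): joint angles.
- ctrl.current_dq(): joint speeds.
- ctrl.current_effort(): joint torques, N m.
- ctrl.current_tool_pos(): TCP position.
- ctrl.current_eef_rot(): TCP orientation.
- ctrl.current_contact_force(): force on the tool from outside, world axes, zero at the start.
- ctrl.current_wrist_torque(): the same for the moment, N m.
- ctrl.current_grip_width(): opening from 0.0 (shut) to 1.0 (fully open).
Only numpy, scipy, OpenCV 4.12 (cv2) and the standard library are available. Lean on these libraries where they do the work, as an engineer would, in place of code of your own. Each camera call takes 0.05 s, during which the arm holds its last target.

## Task

Slide the aluminium pan under the drop hole of the white portion dispenser, and turn the wheel by pushing its black posts until the red tin in its pocket sits centrally over the hole, with the trap still shut and the wheel at rest for a moment. Then push the orange lever fully over to tip the trap so that the red tin drops into the pan, and let the lever spring back. Do not touch any of the tins, keep the blue and yellow tins in the wheel, and leave the cup, glass bowl and spoon where they are.

Things in the scene. Friction and masses are not known exactly. Their poses are not given: they have to be found in the camera images.
- dispenser: White dispenser fixed to the table; origin on the table below the wheel's axis, z up. Square deck, top 160 mm high, 10 mm thick, x -136 to 135 and y -135 to 135 mm, on panels that lie only at x > 20 mm: below the deck it is open at x < 20 mm, to -x and both sides. The drop hole lies towards its own -x.
- drop_hole (a point): Centre of the drop hole at deck-top height, 81 mm from the wheel's axis towards the dispenser's -x; axes as the dispenser's. Hole 90 mm (x) by 92 mm (y), closed by an orange trap flush with the deck, hinged along x at the hole's +y edge. Its free (-y) edge swings down to about 70 mm above the table; what lies on it drops some 0 to 40 mm towards -y.
- flap (a joint): Angle of the trap and its lever, rad: 0 shut, 1.45 fully tipped (trap hanging almost straight down). Sprung shut: at the lever's top about 2.5 N starts it and about 6 N holds it fully tipped; it springs back when let go. A tin can stay wedged on the trap below about 1.2, and drops freely above 1.25.
- lever_top (a point): Centre of the top of the orange lever outside the wheel: a flat bar, 28 mm wide (dispenser's x), 8 mm thick, 92 mm long. It turns with the trap about an axis parallel to the dispenser's x, at dispenser y 45.5, z 153 mm (mid-lever x -159), 95 mm from this point. Shut, it leans 0.3 rad from upright towards the dispenser's +y; tipping swings its top over towards -y and down.
- wheel: Wheel on the deck; origin on its vertical axis at deck-top height (160 mm). Turns both ways without stops or clicks, stays where left; 1.5 N at a post turns it. Rim radius 124 mm; hub, rim and five vanes 8 mm thick reach 206 mm above the table, open-bottomed pockets between. Vanes at 0, 72, 144, 216, 288 deg from its x; on each, 108 mm from the axis, a round black post, 14 mm across, top at 240 mm.
- red_tin_center (a point): Centre of the red tin, a closed round tin 62 mm in diameter and 40 mm tall, standing loose in one pocket (up to 15 mm of play each way: a vane pushes it along, so it lags the pocket's middle), its foot sliding on the deck.
- blue_tin_center (a point): Centre of the blue tin, same size, in another pocket.
- yellow_tin_center (a point): Centre of the yellow tin, same size, in another pocket.
- pan: Round aluminium pan, 160 mm across at the rim, 136 mm at the foot, 50 mm tall, about 0.35 kg, standing on the table; origin at the centre of its underside. A straight black handle runs from the rim along the pan's own -x, to 185 mm from the pan's centre.
- pan_handle (a point): Grip point of the pan's handle, 150 mm from the pan's centre along its -x and 44 mm above its underside. The handle is 20 mm wide and 12 mm thick there.
- cup: Red plastic cup standing on the table, 74 mm across, 105 mm tall; origin at the centre of its foot. A bystander.
- bowl: Glass bowl standing on the table, 124 mm across, 60 mm tall; origin at the centre of its foot. A bystander.
- spoon: Steel serving spoon lying on the table, about 200 mm long along its own x; origin near its middle. A bystander.
There are look-alikes about, which are no part of the job. What is meant by the part that bears blue_tin_center is not brown, pink or purple, and is the larger of those in its own colour.

How it is judged:
By the outcome, as a careful person would: the job done as asked, in the order asked, and still so for the second after the job is handed in, with the robot touching nothing.
It also fails if it takes over 67 s, if anything falls off the work surface, if the arm or the gripper's body presses on something with over 40 N, if the wrist force passes 120 N, or if a joint passes its speed limit or range.

## Working session

There is one attempt and no reset: what is moved stays moved. The work goes in short steps, each a Python script; the robot and the scene stay as the last script left them, time stands still between calls to the robot, and variables do not carry over. Pictures are saved under pics/ and viewed, and the job is handed in when it is done.

```bash
mkdir -p pics; python3 - <<'E'
from bench import ctrl
import cv2,numpy as np
np.set_printoptions(precision=4,suppress=True)
for n in ("scene","side","wrist"):
    cv2.imwrite(f"pics/{n}0.png",ctrl.read_camera(n))
    p=ctrl.camera_params(n)
    for k in p: print(n,k,p[k])
print(ctrl.current_t(),ctrl.current_tool_pos(),ctrl.current_eef_rot())
E
```

```text
scene fx 411.15767825348996
scene fy 411.15767825348996
scene cx 255.66825524113878
scene cy 188.28160252571502
scene pose [[-0.6651 -0.3883  0.6379  1.2043]
 [ 0.7465 -0.3697  0.5533  0.5755]
 [ 0.021   0.8441  0.5357  0.7184]
 [ 0.      0.      0.      1.    ]]
side fx 401.1040453468482
side fy 401.1040453468482
side cx 250.74735691394855
side cy 190.62766353673626
side pose [[ 0.9848  0.1081 -0.1362  0.4009]
 [-0.1733  0.6735 -0.7186 -0.8239]
 [ 0.0141  0.7313  0.6819  0.9403]
 [ 0.      0.      0.      1.    ]]
wrist fx 289.95986900782907
wrist fy 289.95986900782907
wrist cx 253.4922272149249
wrist cy 192.26151469400403
wrist T_tool_cam [[ 1.     -0.0001 -0.0002 -0.0011]
 [-0.0002  0.293  -0.9561 -0.17  ]
 [ 0.0001  0.9561  0.293   0.084 ]
 [ 0.      0.      0.      1.    ]]
0.15 [0.1731 0.6003 0.2135] [[ 0.2772 -0.0004 -0.9608]
 [ 0.9608 -0.0009  0.2772]
 [-0.001  -1.      0.0001]]
```

View pics/scene0.png

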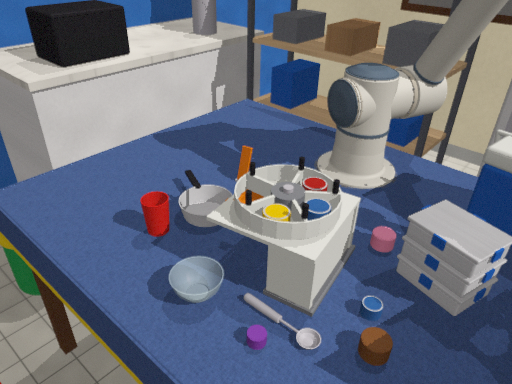

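View pics/side0.png

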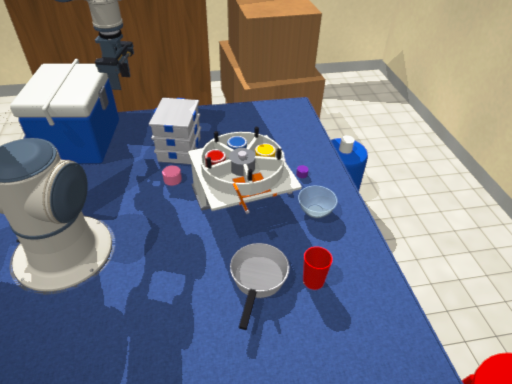

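View pics/wrist0.png

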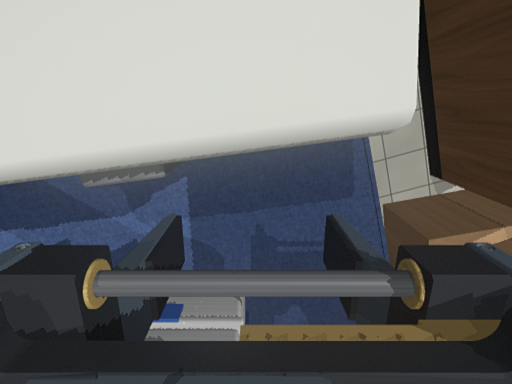

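```bash
python3 - <<'E'
import cv2
s=cv2.imread("pics/side0.png");c=cv2.imread("pics/scene0.png")
cv2.imwrite("pics/s1.png",cv2.resize(s[110:230,175:335],None,fx=5,fy=5,interpolation=cv2.INTER_CUBIC))
cv2.imwrite("pics/s2.png",cv2.resize(s[225:345,195:355],None,fx=5,fy=5,interpolation=cv2.INTER_CUBIC))
cv2.imwrite("pics/c1.png",cv2.resize(c[140:300,170:380],None,fx=3.75,fy=3.75,interpolation=cv2.INTER_CUBIC))
E
```

```text
(no output)
```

View pics/s1.png

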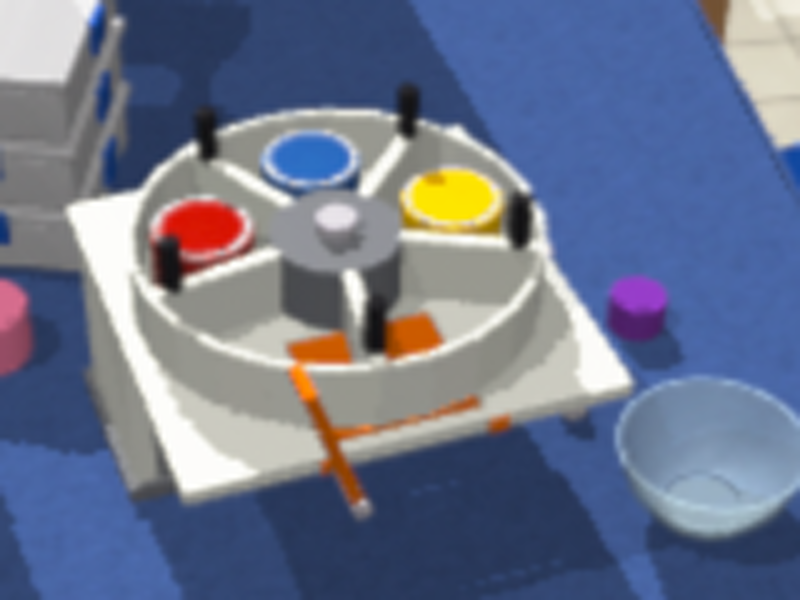

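View pics/s2.png

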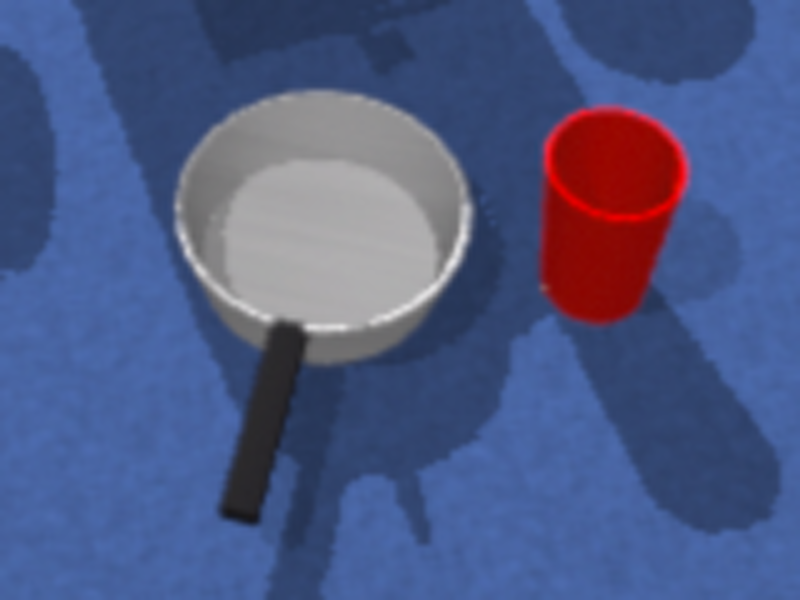

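View pics/c1.png

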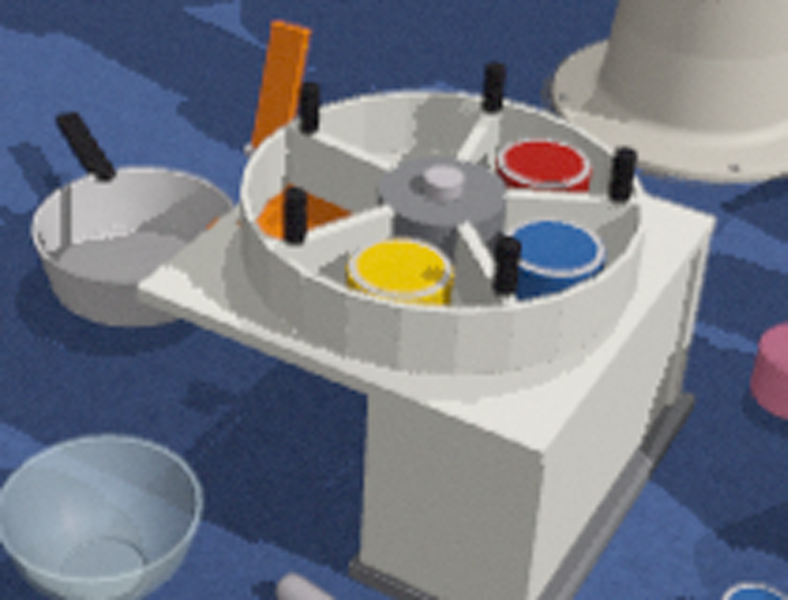

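```bash
cat > h.py <<'E'
import numpy as np,cv2
from scipy.optimize import least_squares
C={'scene':(411.15767825348996,255.66825524113878,188.28160252571502,np.array([[-0.6651,-0.3883,0.6379,1.2043],[0.7465,-0.3697,0.5533,0.5755],[0.021,0.8441,0.5357,0.7184],[0,0,0,1]])),
'side':(401.1040453468482,250.74735691394855,190.62766353673626,np.array([[0.9848,0.1081,-0.1362,0.4009],[-0.1733,0.6735,-0.7186,-0.8239],[0.0141,0.7313,0.6819,0.9403],[0,0,0,1]]))}
def proj(n,P):
    f,cx,cy,T=C[n]; p=(np.atleast_2d(P)-T[:3,3])@T[:3,:3]
    return np.c_[cx+f*p[:,0]/-p[:,2], cy-f*p[:,1]/-p[:,2]]
def ray(n,uv,z):
    f,cx,cy,T=C[n]; d=T[:3,:3]@np.array([(uv[0]-cx)/f,-(uv[1]-cy)/f,-1]); o=T[:3,3]
    return o+d*(z-o[2])/d[2]
def s1(p): return np.array(p,float)/5+[175,110]
def s2(p): return np.array(p,float)/5+[195,225]
def c1(p): return np.array(p,float)/3.75+[170,140]
def disp(x,y,yaw,P):
    c,s=np.cos(yaw),np.sin(yaw); P=np.atleast_2d(P)
    return np.c_[x+c*P[:,0]-s*P[:,1], y+s*P[:,0]+c*P[:,1], P[:,2]]
E
python3 - <<'E'
from h import *
np.set_printoptions(precision=4,suppress=True)
PS=s1([(207,112),(408,88),(520,198),(376,300),(168,240)]);PC=c1([(622,152),(508,243),(296,193),(309,88),(495,68)])
# deck corners: -x+y,-x-y,+x-y,+x+y  
fl,fr,br,bl=[-.136,.135,.16],[-.136,-.135,.16],[.135,-.135,.16],[.135,.135,.16]
DS=s1([(185,497),(630,385),(70,205)]);DC=c1([(140,287),(545,450),(713,217)])
def posts(p):
    a=p[3]-np.arange(5)*2*np.pi/5
    return np.c_[p[0]+.108*np.cos(a),p[1]+.108*np.sin(a),np.full(5,.24)]
def res(p):
    Q=posts(p)
    return np.r_[(proj('side',Q)-PS).ravel(),(proj('scene',Q)-PC).ravel(),
     (proj('side',disp(*p[:3],[fl,fr,bl]))-DS).ravel(),(proj('scene',disp(*p[:3],[fr,br,bl]))-DC).ravel()]
best=min((least_squares(res,[.45,.1,y,a],loss='soft_l1') for y in (1,1.6,2.2) for a in np.arange(0,6.3,.6)),key=lambda r:r.cost)
p=best.x;print(p,np.rad2deg(p[2:]),best.cost);print(best.fun.round(1))
print("posts",posts(p))
for n,a,b in (("red",(205,227),(543,162)),("blue",(310,158),(555,250)),("yel",(452,200),(403,267))):
    A=ray('side',s1(a),.2);B=ray('scene',c1(b),.2);M=(A+B)/2-[p[0],p[1],0]
    print(n,A,B,np.hypot(*M[:2]),np.rad2deg(np.arctan2(M[1],M[0])))
hole=disp(*p[:3],[-.081,0,.16])[0];print("hole",hole)
lt=disp(*p[:3],[-.159,.0455+.095*np.sin(.3),.153+.095*np.cos(.3)])[0];print("lever",lt,(proj('side',lt)-[175,110])*5,(proj('scene',lt)-[170,140])*3.75)
np.save("p.npy",p)
# pan
t=np.linspace(0,2*np.pi,60)
def pres(q):
    R=np.c_[q[0]+.08*np.cos(t),q[1]+.08*np.sin(t),np.full(60,.05)]
    a=(proj('side',R)-[195,225])*5; b=(proj('scene',R)-[170,140])*3.75
    return np.r_[a[:,0].min()-177,a[:,0].max()-472,a[:,1].min()-90,a[:,1].max()-331,b[:,0].min()-33,b[:,1].min()-166]
r=least_squares(pres,[.4,-.2],diff_step=1e-3);print("pan",r.x,r.fun.round(1))
for tip in (ray('side',s2((241,513)),.048),ray('scene',c1((70,118)),.05)):
    d=tip[:2]-r.x;print("tip",tip,np.hypot(*d),np.rad2deg(np.arctan2(d[1],d[0])))
cup=[ray('side',s2((615,163)),.105)];print("cup",cup)
print("bowl",ray('side',s1((718,432)),.06),ray('scene',c1((100,510)),.06))
E
```

```text
[0.5491 0.1057 1.7517 2.2406] [100.3653 128.3751] 7.118404705691631
[-0.5 -1.   0.1 -0.8  0.3 -1.1 -0.1 -0.7  0.  -0.8  0.6 -0.7 -0.1 -0.9
 -0.7 -0.7 -0.3 -1.1 -0.3 -1.1  0.  -1.6  0.7 -1.5 -1.  -0.4 -1.2 -0.2
 -0.4  0.1  0.1 -0.5]
posts [[ 0.4821  0.1904  0.24  ]
 [ 0.6089  0.1956  0.24  ]
 [ 0.6531  0.0766  0.24  ]
 [ 0.5536 -0.0022  0.24  ]
 [ 0.4479  0.0681  0.24  ]]
red [0.4731 0.1244 0.2   ] [0.4714 0.1283 0.2   ] 0.07960642673868051 164.9619316088181
blue [0.5453 0.1834 0.2   ] [0.5485 0.1904 0.2   ] 0.08125045214135197 91.5680183908731
yel [0.6241 0.1275 0.2   ] [0.6236 0.136  0.2   ] 0.07914749937798787 19.222911778058688
hole [0.5637 0.026  0.16  ]
lever [ 0.5054 -0.064   0.2438] [[303.8916 376.5316]] [[288.3948  24.2945]]
pan [ 0.5509 -0.1831] [-1.4 -1.2 -1.6 -0.6 -4.5 -0.7]
tip [ 0.4782 -0.3529  0.048 ] 0.18469110353394574 -113.16332839694294
tip [ 0.4819 -0.3386  0.05  ] 0.17007310643600668 -113.93920114553184
cup [array([ 0.6961, -0.2226,  0.105 ])]
bowl [0.7852 0.0431 0.06  ] [0.7833 0.0428 0.06  ]
```

```bash
cat >> h.py <<'E'
from bench import ctrl
def R(h,tilt=0):  # tool z heading h deg (horizontal), fingers down; tilt leans the body toward heading h
    h=np.deg2rad(h);t=np.deg2rad(tilt);o=np.array([np.cos(h),np.sin(h),0]);d=np.array([0,0,-1.])
    y=d*np.cos(t)-o*np.sin(t); z=o*np.cos(t)+d*np.sin(t); x=np.cross(y,z)
    return np.c_[x,y,z]
def pan_tcp(c,h,r=.16,tilt=8,zg=.044):
    R_=R(h,tilt);a=np.deg2rad(h)
    return np.array([c[0]+r*np.cos(a),c[1]+r*np.sin(a),zg])+.019*R_[:,1],R_
E
python3 - <<'E'
from h import *
p=np.load('p.npy')
tgt=disp(*p[:3],[-.085,-.018,0])[0];print(tgt)
c0=np.array([.5509,-.1831])
for c,h in ((c0,-113.5),((c0+tgt[:2])/2,-98),(tgt,-82)):
    for up in (0,.1,.2):
        P,O=pan_tcp(c,h);q=ctrl.ik(P+[0,0,up],O);print(P.round(3),h,up,None if q is None else np.round(q,1))
for k in range(0,6):
    a=200.4+k*126/5;A=np.deg2rad(a)
    q=ctrl.ik(np.array([p[0]+.108*np.cos(A),p[1]+.108*np.sin(A),.218]),R(a-180));print(a,None if q is None else np.round(q,1))
print(ctrl.current_t())
E
```

```text
[0.58213667 0.02531476 0.        ]
[ 0.488 -0.327  0.025] -113.5 0 [-44.2  39.8  91.1   9.5  52.4 153.3]
[ 0.488 -0.327  0.025] -113.5 0.1 [-44.2  31.9  86.9   8.3  64.2 155.5]
[ 0.488 -0.327  0.025] -113.5 0.2 [-44.2  25.7  80.4   7.7  76.9 157.4]
[ 0.545 -0.235  0.025] -98 0 [-33.4  40.3  89.7   9.   53.8 149.1]
[ 0.545 -0.235  0.025] -98 0.1 [-33.4  32.6  85.5   7.9  65.6 151.1]
[ 0.545 -0.235  0.025] -98 0.2 [-33.4  26.5  79.    7.4  78.  152.8]
[ 0.604 -0.131  0.025] -82 0 [-21.7  41.9  85.3   8.3  57.1 145.5]
[ 0.604 -0.131  0.025] -82 0.1 [-21.7  34.6  81.2   7.5  68.4 147.3]
[ 0.604 -0.131  0.025] -82 0.2 [-21.7  28.8  74.8   7.   80.5 148.9]
200.4 [ 1.1 14.2 99.9 -0.  65.9 70.7]
225.6 [-3.8 15.9 97.3 -0.  66.8 40.6]
250.8 [-6.3 19.1 92.3 -0.  68.6 12.9]
276.0 [ -6.3  22.8  86.   -0.   71.1 -12.3]
301.2 [ -4.4  26.5  79.7  -0.   73.8 -35.6]
326.4 [ -1.2  29.4  74.4  -0.   76.2 -57.6]
0.15
```

```bash
python3 - <<'E'
from h import *
c0=np.array([.5509,-.1831])
P,O=pan_tcp(c0,-113.5)
x=ctrl.current_tool_pos()
ctrl.move_l([x[0],x[1],.40],vel=.4);print(ctrl.current_t())
ctrl.goto(P+[0,0,.36],O);print(ctrl.current_t())
ctrl.command_gripper(.6);print(ctrl.current_t())
ctrl.move_l(P+[0,0,.07],vel=.3);print(ctrl.current_t())
cv2.imwrite("pics/side1.png",ctrl.read_camera("side"));cv2.imwrite("pics/scene1.png",ctrl.read_camera("scene"));cv2.imwrite("pics/w1.png",ctrl.read_camera("wrist"))
s=cv2.imread("pics/side1.png");cv2.imwrite("pics/s3.png",np.hstack([cv2.resize(s[180:380,150:350],(400,400)),cv2.resize(cv2.imread("pics/w1.png"),(400,300))[0:300].copy() if 0 else cv2.resize(cv2.imread("pics/scene1.png")[130:250,130:250],(400,400))]))
E
```

```text
0.7667
4.1917
4.9083
6.025
```

View pics/s3.png

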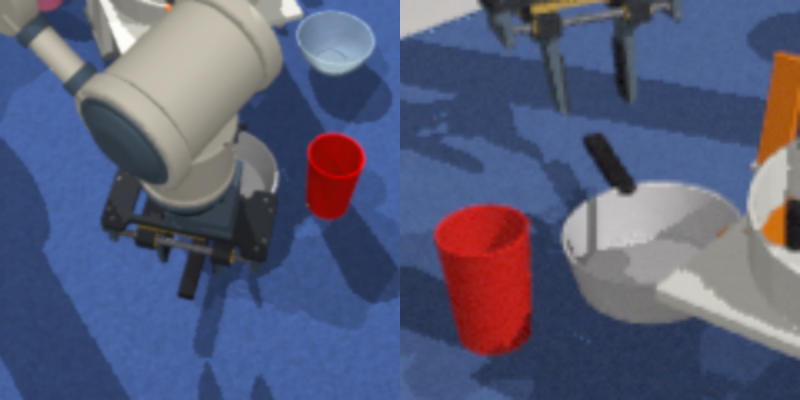

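```bash
python3 - <<'E'
from h import *
p=np.load('p.npy');c0=np.array([.5509,-.1831])
tgt=disp(*p[:3],[-.085,-.018,0])[0][:2]
P,O=pan_tcp(c0,-113.5)
print(ctrl.move_l(P,vel=.1,contact_N=8),ctrl.current_tool_pos()-P)
ctrl.command_gripper(0.0);print(ctrl.current_grip_width()*91,ctrl.current_contact_force(),ctrl.current_t())
n=4
for k in range(1,n+1):
    f=k/n;P,O=pan_tcp(c0+(tgt-c0)*f,-113.5+31.5*f)
    ctrl.move_l(P,vel=.12,ori=O);print(ctrl.current_contact_force().round(1),ctrl.current_t())
cv2.imwrite("pics/side2.png",ctrl.read_camera("side"));cv2.imwrite("pics/scene2.png",ctrl.read_camera("scene"))
s=cv2.imread("pics/side2.png");cv2.imwrite("pics/s4.png",np.hstack([cv2.resize(s[100:300,150:350],(400,400)),cv2.resize(cv2.imread("pics/scene2.png")[100:300,130:330],(400,400))]))
E
```

```text
False [ 0.00028791 -0.000213    0.00045808]
19.75532226609294 [-1.52698054  1.07359442  3.43766792] 7.65
[1.  2.6 1.7] 8.2417
[1.  3.4 1.8] 8.8583
[1.5 3.  2. ] 9.5
[2.1 3.3 1.8] 10.1583
```

View pics/s4.png

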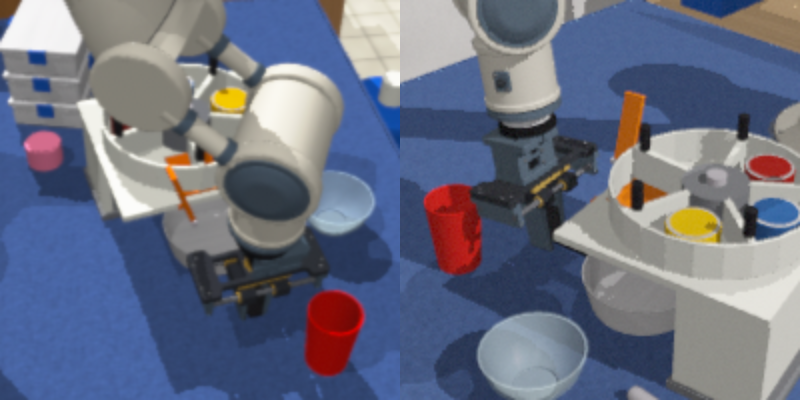

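```bash
python3 - <<'E'
from h import *
p=np.load('p.npy')
ctrl.command_gripper(.55);print(ctrl.current_t())
x=ctrl.current_tool_pos();ctrl.move_l(x+[0,-.02,.32],vel=.3);print(ctrl.current_t(),ctrl.current_contact_force())
def pt(a,z): A=np.deg2rad(a);return np.array([p[0]+.108*np.cos(A),p[1]+.108*np.sin(A),z])
a0=np.rad2deg(p[3])+72
ctrl.goto(pt(a0,.34),R(a0-180));print(ctrl.current_t())
ctrl.command_gripper(.38)
ctrl.move_l(pt(a0,.262),vel=.2);print(ctrl.current_t())
cv2.imwrite("pics/side3.png",ctrl.read_camera("side"));cv2.imwrite("pics/scene3.png",ctrl.read_camera("scene"));cv2.imwrite("pics/w3.png",ctrl.read_camera("wrist"))
s=cv2.imread("pics/side3.png");cv2.imwrite("pics/s5.png",np.hstack([cv2.resize(s[100:300,150:350],(400,400)),cv2.resize(cv2.imread("pics/scene3.png")[100:300,170:370],(400,400))]))
E
```

```text
10.9
12.1167 [ 0.26897764  0.8353223  -0.39930349]
13.4
14.3917
```

View pics/s5.png

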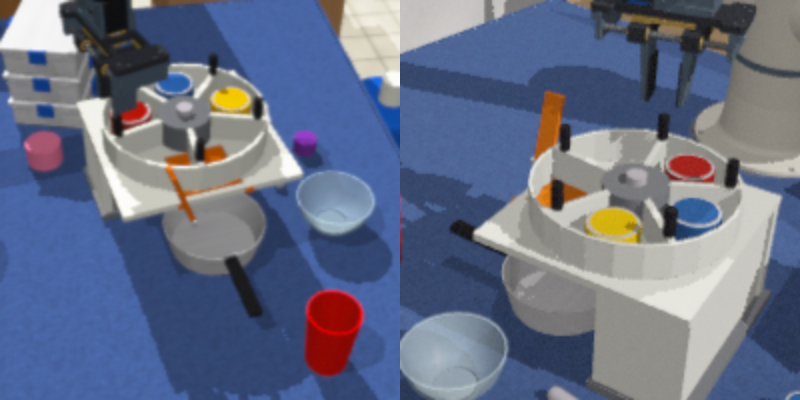

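View pics/w3.png

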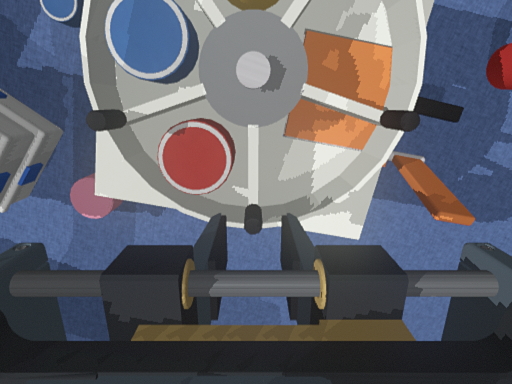

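```bash
python3 - <<'E'
from h import *
p=np.load('p.npy')
def pt(a,z): A=np.deg2rad(a);return np.array([p[0]+.108*np.cos(A),p[1]+.108*np.sin(A),z])
t=np.linspace(0,6.28,80);tgt=disp(*p[:3],[-.085,-.018,0])[0]
for n,o in (('side',(150,100)),('scene',(170,100))):
    c=(proj(n,np.c_[tgt[0]+.08*np.cos(t),tgt[1]+.08*np.sin(t),0*t+.05])-o)*2;print(n,c.min(0),c.max(0))
a0=np.rad2deg(p[3])+72
print(ctrl.move_l(pt(a0,.218),vel=.12,contact_N=6),ctrl.current_tool_pos())
a=a0
for a in np.linspace(a0,322,9)[1:]:
    ctrl.move_l(pt(a,.218),vel=.12,ori=R(a-180))
    print(round(a,1),ctrl.current_contact_force().round(1),ctrl.current_t())
cv2.imwrite("pics/side4.png",ctrl.read_camera("side"));cv2.imwrite("pics/scene4.png",ctrl.read_camera("scene"));cv2.imwrite("pics/w4.png",ctrl.read_camera("wrist"))
s=cv2.imread("pics/side4.png");cv2.imwrite("pics/s6.png",np.hstack([cv2.resize(s[100:300,150:350],(400,400)),cv2.resize(cv2.imread("pics/scene4.png")[100:300,170:370],(400,400))]))
E
```

```text
side [161.89353986 184.3267021 ] [265.32459204 258.59087662]
scene [100.55023018 232.25423461] [224.96390323 310.92448888]
False [0.44822403 0.06812084 0.21861521]
215.6 [-0.7 -1.4 -0.6] 15.475
230.8 [-1.   0.7  0.3] 15.8917
246.0 [ 0.2 -0.7  0.9] 16.3083
261.2 [-0.   0.4  0.3] 16.725
276.4 [-0.7  0.4  0.3] 17.1417
291.6 [-1.2 -0.2  0.4] 17.5583
306.8 [-0.3 -0.5  0.9] 17.975
322.0 [-0.1  0.8 -0.1] 18.3917
```

View pics/s6.png

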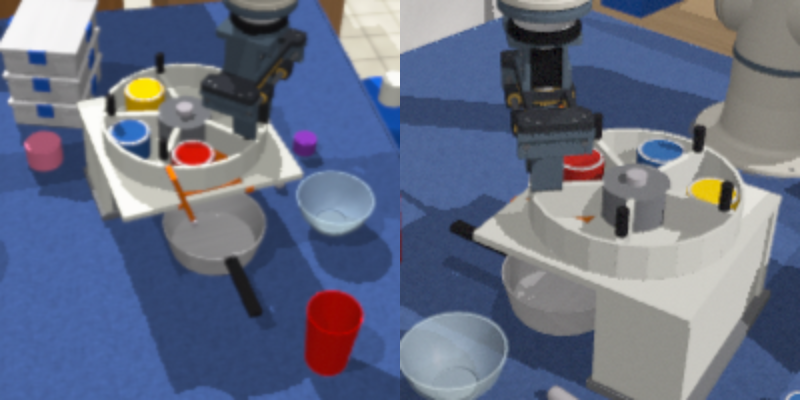

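View pics/w4.png

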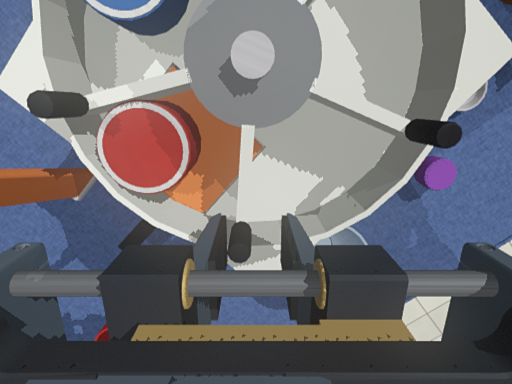

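```bash
python3 - <<'E'
import cv2,numpy as np
s=cv2.imread("pics/side4.png");c=cv2.imread("pics/scene4.png")
cv2.imwrite("pics/s7.png",np.hstack([cv2.resize(s[150:200,215:265],(400,400),interpolation=cv2.INTER_CUBIC),cv2.resize(c[150:230,230:310],(400,400),interpolation=cv2.INTER_CUBIC)]))
E
```

```text
(no output)
```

View pics/s7.png

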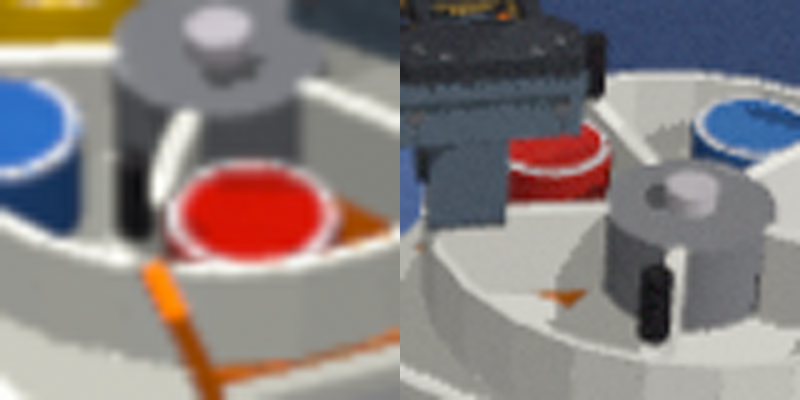

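```bash
python3 - <<'E'
from h import *
p=np.load('p.npy')
T=ctrl.camera_params("wrist")
c=ray('side',(246.5,176.5-.8),.2);d=c[:2]-p[:2]
print("red",c,np.hypot(*d),np.rad2deg(np.arctan2(*d[::-1]))%360)
c=ray('side',s1((205,227))-[0,.8],.2);print("red0 check",c)
# posts from w4
Tc=T["T_tool_cam"];P=ctrl.current_tool_pos();O=ctrl.current_eef_rot()
for uv,z in (((240,228),.24),((38,100),.24),((455,133),.24),((145,147),.2)):
    dc=np.array([(uv[0]-253.49)/289.96,-(uv[1]-192.26)/289.96,-1]);w=O@(Tc[:3,:3]@dc);o=P+O@Tc[:3,3];q=o+w*(z-o[2])/w[2];e=q[:2]-p[:2];print(uv,q,np.hypot(*e),np.rad2deg(np.arctan2(*e[::-1]))%360)
print("hole",280.37,"tcp",ctrl.current_tool_pos())
E
```

```text
red [0.54763537 0.01890112 0.2       ] 0.08680088070981984 269.0087656942155
red0 check [0.47355552 0.12822867 0.2       ]
(240, 228) [0.6145859  0.04254211 0.24      ] 0.09094554858359026 316.0255495088542
(38, 100) [0.50113976 0.00794814 0.24      ] 0.10888990409365527 243.84591295825612
(455, 133) [0.64114196 0.16013407 0.24      ] 0.10690734474121531 30.61543884015168
(145, 147) [0.54501161 0.01748303 0.2       ] 0.08830239938260678 267.3222442472706
hole 280.37 tcp [0.63370125 0.03868437 0.21812331]
```

```bash
python3 - <<'E'
from h import *
p=np.load('p.npy')
def pt(a,z): A=np.deg2rad(a);return np.array([p[0]+.108*np.cos(A),p[1]+.108*np.sin(A),z])
ctrl.move_l(pt(334.2,.218),vel=.05,ori=R(334.2-180))
P=ctrl.current_tool_pos();O=ctrl.current_eef_rot()
cv2.imwrite("pics/side5.png",ctrl.read_camera("side"));cv2.imwrite("pics/w5.png",ctrl.read_camera("wrist"))
np.savez("w5.npz",P=P,O=O)
s=cv2.imread("pics/side5.png");w=cv2.imread("pics/w5.png")
cv2.imwrite("pics/s8.png",np.hstack([cv2.resize(s[150:200,215:265],(400,400),interpolation=cv2.INTER_CUBIC),cv2.resize(w[50:250,0:200],(400,400))]))
print(ctrl.current_t())
E
```

```text
19.25
```

View pics/s8.png

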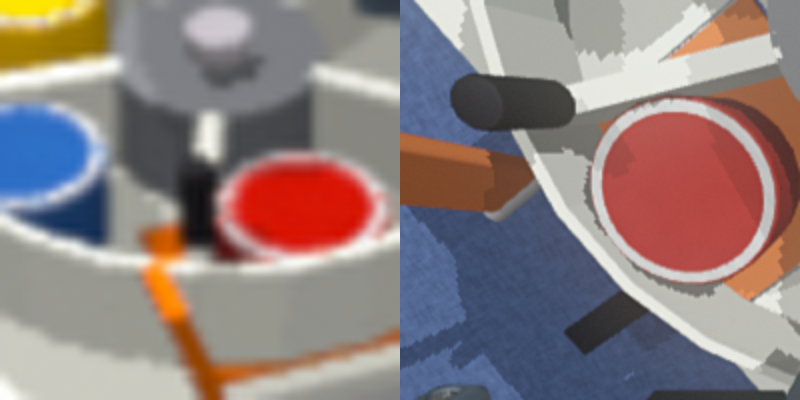

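```bash
python3 - <<'E'
from h import *
p=np.load('p.npy');f=np.load('w5.npz')
hole=disp(*p[:3],[-.081,0,.16])[0]
Tc=ctrl.camera_params("wrist")["T_tool_cam"];P=f['P'];O=f['O']
def w(uv,z):
    dc=np.array([(uv[0]-253.49)/289.96,-(uv[1]-192.26)/289.96,-1]);v=O@(Tc[:3,:3]@dc);o=P+O@Tc[:3,3];return o+v*(z-o[2])/v[2]
for n,q in (("side",ray('side',(252.5,175.75-.8),.2)),("wrist",w((141.8,145),.2)),("postw",w((39,100),.24))):
    e=q[:2]-p[:2];c,s=np.cos(p[2]),np.sin(p[2]);dd=q[:2]-hole[:2]
    print(n,q,np.hypot(*e),np.rad2deg(np.arctan2(*e[::-1]))%360,"hole offset disp x,y",c*dd[0]+s*dd[1],-s*dd[0]+c*dd[1])
E
```

```text
side [0.56491324 0.01942679 0.2       ] 0.08769299831008602 280.36412617198687 hole offset disp x,y -0.006692998292890336 1.7366290256458188e-06
wrist [0.56197543 0.01799718 0.2       ] 0.08862665556726722 278.3291634866469 hole offset disp x,y -0.007570700364966495 0.0031488273846531642
postw [0.52338669 0.0009642  0.24      ] 0.10784416654122292 256.1858574278235 hole offset disp x,y -0.017382719112588232 0.044172444317522104
```

```bash
cat > lev.py <<'E'
from h import *
p=np.load('p.npy')
def lp(phi,s=.082,h=.012,x=-.161,extra=0):
    return disp(*p[:3],[x,.0455-s*np.sin(phi)+(.004+extra)*np.cos(phi)+h,.153+s*np.cos(phi)+(.004+extra)*np.sin(phi)])[0]
OL=R(np.rad2deg(p[2]))
E
python3 - <<'E'
from lev import *
x=ctrl.current_tool_pos();ctrl.move_l([x[0],x[1],.34],vel=.25);print(ctrl.current_t())
st=lp(-.3,extra=.035)
ctrl.goto(st+[0,0,.14],OL);ctrl.command_gripper(0);print(ctrl.current_t(),st)
ctrl.move_l(st,vel=.25);print(ctrl.current_t())
for k in np.linspace(-.3,1.2,7): print(ctrl.ik(lp(k),OL) is not None,end=' ')
s=ctrl.read_camera("side");c=ctrl.read_camera("scene")
cv2.imwrite("pics/s9.png",np.hstack([cv2.resize(s[130:230,180:280],(400,400),interpolation=cv2.INTER_CUBIC),cv2.resize(c[110:250,200:340],(400,400),interpolation=cv2.INTER_CUBIC)]))
E
```

```text
19.8917
21.4583 [ 0.46105561 -0.07409273  0.2198123 ]
22.1667
True True True True True True True
```

View pics/s9.png

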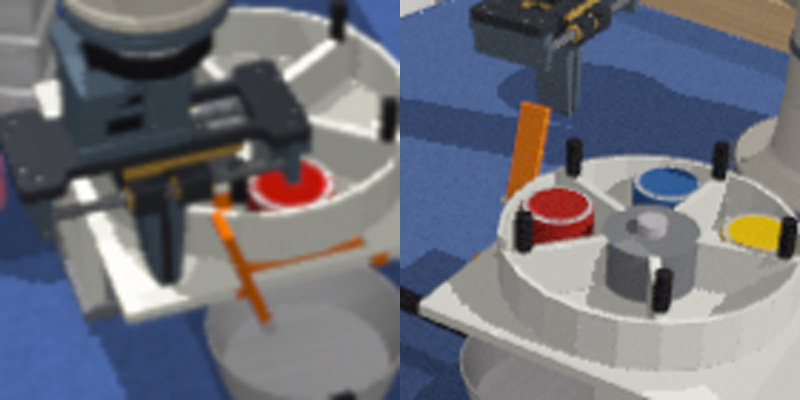

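```bash
python3 - <<'E'
from lev import *
hole=disp(*p[:3],[-.081,0,.16])[0];q=ray('scene',(255.3,182.5-.8),.2);print(q,"hole",hole)
for k in np.linspace(-.3,1.2,11):
    r=ctrl.move_l(lp(k),vel=.06,contact_N=15)
    print(round(k,2),r,ctrl.current_contact_force().round(1),(ctrl.current_tool_pos()-lp(k)).round(4),round(ctrl.current_t(),2))
    if r: break
ctrl.sleep(.4)
s=ctrl.read_camera("side");c=ctrl.read_camera("scene")
cv2.imwrite("pics/s10.png",np.hstack([cv2.resize(s[130:230,180:280],(400,400),interpolation=cv2.INTER_CUBIC),cv2.resize(c[110:250,200:340],(400,400),interpolation=cv2.INTER_CUBIC)]))
E
```

```text
[0.56547125 0.019695   0.2       ] hole [0.56371073 0.02601087 0.16      ]
-0.3 False [-1.1 -2.3  0.3] [-0.0003 -0.     -0.0002] 23.0
-0.15 False [-2.  -0.9  1.8] [0.0004 0.     0.    ] 23.36
0.0 False [-2.8 -0.8  1.1] [ 0.0002  0.0001 -0.0001] 23.72
0.15 False [-2.4 -2.   2.7] [ 0.0001  0.0001 -0.0001] 24.07
0.3 False [-1.4 -0.8  2.4] [ 0.0001  0.     -0.0001] 24.43
0.45 False [-2.6 -0.9  4.2] [ 0.0003  0.     -0.0001] 24.79
0.6 False [-2.3 -1.   4.3] [-0.     -0.      0.0001] 25.15
0.75 False [-2.3 -1.7  5.9] [ 0.     -0.0001  0.0002] 25.51
0.9 False [-1.3 -0.7  6.6] [ 0.0002 -0.      0.0003] 25.87
1.05 False [-0.6 -0.1  6.9] [ 0.0003 -0.      0.0004] 26.23
1.2 True [-11.   -1.   25.4] [ 0.0003 -0.0002  0.0012] 26.51
```

View pics/s10.png

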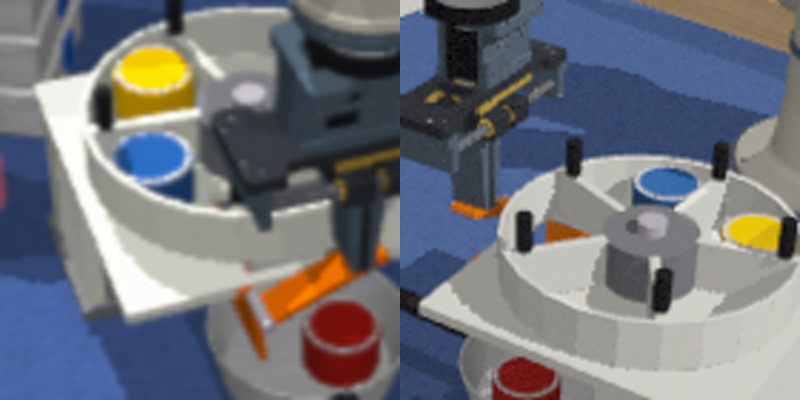

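```bash
python3 - <<'E'
from lev import *
for k in np.linspace(1.05,-.3,7): ctrl.move_l(lp(k,extra=.001),vel=.08)
ctrl.move_l(lp(-.3,extra=.035),vel=.1)
x=ctrl.current_tool_pos();ctrl.move_l([x[0],x[1],.40],vel=.25)
ctrl.goto([.35,.30,.45],R(110))
ctrl.sleep(.5);print(ctrl.current_t(),ctrl.current_contact_force().round(1))
s=ctrl.read_camera("side");c=ctrl.read_camera("scene")
cv2.imwrite("pics/s11.png",np.hstack([cv2.resize(s[120:320,180:380],(400,400),interpolation=cv2.INTER_CUBIC),cv2.resize(c[110:360,120:370],(400,400),interpolation=cv2.INTER_CUBIC)]))
E
```

```text
32.9417 [-0.2  0.3  1.3]
```

View pics/s11.png

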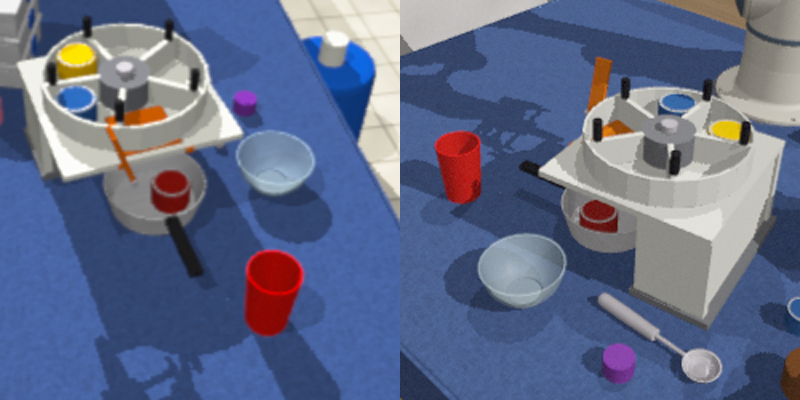

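The red tin is in the pan, the lever has sprung back, the trap is shut, and the blue and yellow tins are still in the wheel. The cup, bowl and spoon show no movement.

```bash
python3 -c "
from bench import ctrl
ctrl.sign_off();print(ctrl.current_t())"
```

```text
the job is handed in; nothing more can be done
the job is handed in; nothing more can be done
```

The red tin is in the pan and the job is handed in at about 33 s of the 67 s allowed.

- **Pan:** I slid it under the drop hole by its handle. The side view matched the planned position.
- **Wheel:** I pushed one black post round until the red tin was over the hole. The side and scene cameras put it on centre sideways, and the wrist camera put it 3 mm off. It sat about 7 mm too far out, against the rim, which I couldn't correct by pushing posts.
- **Lever:** I pushed it until it met its end stop, with about 25 N on the fingers. The tin dropped into the pan, and I brought the lever back under control.

In the last pictures:
- The red tin stands in the pan.
- The lever is back up and the trap is shut.
- The blue and yellow tins are in the wheel.
- The cup, bowl and spoon look where they were; I judged this by eye and did not measure it.
- The arm is clear of everything.

No check failed. The only disagreement was the 3 mm between cameras.

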